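# Load the unscrewed stud into the dial of the screwing station

### The arm

A 6-joint arm with a two-finger parallel gripper is mounted at the origin on a cart in front of the work surface, level with it; the furniture and walls round the work are solid. World frame = base frame: x ahead of the robot, y to its left, z up, the work surface at z = 0. Lengths are in m, angles in rad, forces in N, time in s.
With the tool pointing down it reaches from about 0.35 to 0.775 m from the base axis. Payload 7.3 kg.
Tool frame: the origin (TCP) lies midway between the tips of the shut fingers; the grasp point (between the pads) lies grasp_offset behind it (grasp_offset is the distance from the TCP to the grasp point, in m); z points along the fingers, y is the line along which they close (so a half turn about z gives the same grasp; the last joint's range is limited). The gripper opens to 92 mm and grips with 3 to 60 N. Pads are 19 mm wide; open, the fingers measure 130 mm over their backs; the gripper's body (75 mm by 190 mm) begins 47 mm behind the grasp point.
Start: joints at [1.158, 0.342, 1.524, -0, 1.275, -0.146], TCP at [0.138, 0.506, 0.227] pointing down, gripper open.
Joint ranges: [-2.53, 2.53], [-0.77, 2.02], [0.04, 2.7], [-1, 4.14], [0.28, 2.66], [-3.11, 3.11]. Speed limits (rad/s): [2.57, 2.57, 3.14, 3.14, 3.14, 3.14].

### API

Orientations are given as [roll, pitch, yaw] about the fixed x, y, z axes, in that order (R = Rz(yaw) Ry(pitch) Rx(roll)).
In Python, from cell import * gives the robot as it stands.
- The arm moves only by the tool step_arm, never from a script. Its argument "plan" is a list of rows, each a list of 5 numbers: the closure, from -1 (fully open) to 1 (shut), then the shift along the tool's x, y, z in m, then the turn about the tool's z in rad. In form: [[hand, x, y, z, twist], ...]. A call has 1 to 20 rows; each row is the pose to reach, as a shift and turn from the pose commanded when the call began, along the tool's axes at that moment; what a row does not reach only later rows make up. A row lasts 1/8 s, in which the tool goes at most 62.5 mm and 10.7 degrees, less where a joint would pass 70% of its speed; a pose out of reach is approached as far as the arm can. A call with a gripper value outside its range is refused whole. The fingers move at their own pace and stop on an object; "grip_force" is the grip in N (left out, the last holds). Time passes only in rows, so rows that repeat a pose let the fingers close. It gives the time, the measured TCP pose, the force, the opening and the grip force at its end, in the units of the state.
- observe(): the state, without advancing time (a new reading comes with each control period).
- read_camera(name): name is "scene" or "top" or "wrist"; returns a dict with "img" (400x640x3 uint8, red, green, blue), "range_z" (400x640 float32, m along the optical axis (not along the pixel's ray), 0 where there is no reading), "fx", "fy", "cx", "cy" (pixels), "R" (3x3) and "t" (3): a world point X has camera coordinates R X + t; the wrist camera has in their place "T_tool_cam" (4x4, takes a point from camera to tool coordinates, whose origin is the TCP and whose axes are the flange's). Camera axes: x right, y down, z forward; pixel columns grow to the right and rows downward; lengths in m; the calibration is good to about 2 mm. A picture is of the moment at which its call begins: read the wrist's pose just before it.
- hand_in(): hands the job in; it is judged then, once.
The state is a dict: "time": time; "qpos": joint angles; "qvel": joint speeds; "joint_efforts": joint torques, N m; "tool_pos": TCP position; "tool_rot": TCP orientation; "contact_force": force on the tool from outside, world axes, zero at the start; "torque": the same for the moment, N m; "opening": finger opening in m; "grip_force": force on a finger pad.
Only numpy, scipy, OpenCV 4.12 (cv2) and the standard library are available. Lean on these libraries where they do the work, as an engineer would, in place of code of your own. Each camera call takes 0.05 s, during which the arm holds its last target. There are 200 camera calls.

### The job

Two road studs wait in the guides left and right of the turning dial; one of them still has its six cover screws standing up, the other is screwed shut. Swing the dial by its upright handle until its empty nest faces the stud with the standing screws, then slide that stud along its guide, without lifting it, fully home in the nest. Leave the finished stud where it stands in its guide.

Things in the scene. Friction and masses are not known exactly. Their poses are not given: they have to be found in the camera images.
- loader: the fixed loading fixture, about 270 x 640 mm. Origin on the table under the dial's turning axis; x points away from the robot at yaw 0, z up. One straight guide runs along its +y side and one along its -y side, each on the line x = 0: a flat deck (top 23 mm above the table) from 138 to 320 mm off the axis, between two black rails 122 mm apart and 17 mm high above the deck
- dial (a joint): angle of the round aluminium dial (diameter 268 mm, top 22 mm above the table), rad, counter-clockwise from above; 0: empty nest along the loader's -x (to the robot); +1.57 (end stop): it faces the -y guide; -1.57 (end stop): the +y guide. Stiff: stays where left. Its two other nests hold studs fixed to it, 80 mm above the table with their standing screws
- nest (a point): centre of the dial's empty nest, on the dial's top 78 mm from its axis. The nest is a half-round black wall, inner radius 57 mm, 17 mm high, open outwards; a stud is home when it touches the back of the wall
- handle (a point): top of the dial's upright black handle, 135 mm above the table, 95 mm from the dial's axis, on the far side of it from the empty nest; round, 25 mm across over the upper 70 mm
- stud_screws_up: round road stud with its six cover screws standing up 8 to 10 mm round the rim, diameter 108 mm, body 47 mm high, 0.48 kg; in one of the two guides, on the deck. Origin: centre of its underside, z up
- stud_screwed_shut: the same kind of stud with all screws down flush, in the other guide. Origin: centre of its underside, z up

How it is judged:
By the outcome, as a careful person would: the job done as asked, in the order asked, and still so for the second after the job is handed in, with the robot touching nothing.
It also fails if it takes over 58 s, if anything falls off the work surface, if the arm or the gripper's body presses on something with over 40 N, if the wrist force passes 120 N, or if a joint passes its speed limit or range.

## Working session

There is one attempt and no reset: what is moved stays moved. The work goes in short steps, Python scripts to look and compute and a tool call to move; the robot and the scene stay as the last step left them, time stands still between calls to the robot, and variables do not carry over. Pictures are saved under pics/ and viewed, at most 10 in all, crops included, and the job is handed in when it is done.

Besides the shell and the picture viewer there is one more tool, called after "Call:" by a JSON object that holds its "api" and its "payload". step_arm: Moves the arm, as the interface text tells. Its arguments: {"type":"object","properties":{"plan":{"type":"array","items":{"type":"array","items":{"type":"number"}}},"grip_force":{"type":"number"}},"required":["plan"]}

```bash
mkdir -p pics; ls; python3 - <<'E'
from cell import *
import cv2,numpy as np
s=observe();print(s)
for n in("top","scene"):
    c=read_camera(n);cv2.imwrite(f"pics/{n}0.png",c["img"][:,:,::-1]);np.savez(f"{n}0.npz",**c)
    print(n,c["fx"],c["R"],c["t"])
E
```

```text
pics
{'time': 0.0, 'qpos': array([ 1.15797226e+00,  3.42696301e-01,  1.52504933e+00,  1.35157721e-05,
        1.27537846e+00, -1.46009611e-01]), 'qvel': array([ 1.33209987e-03,  7.98560062e-04, -4.98924057e-04,  3.05406777e-04,
        5.61524713e-05, -1.33812119e-03]), 'joint_efforts': array([ 1.40263772e-03, -4.31230617e+01, -2.44223428e+01,  7.17768981e-02,
        5.59402665e-02, -1.32312734e-04]), 'tool_pos': array([0.13823223, 0.50604387, 0.22604739]), 'tool_rot': array([-3.14007939e+00, -2.35597906e-04,  2.87477408e+00]), 'contact_force': array([-0.36252126,  0.44807508, -0.6911428 ]), 'torque': array([0.02898649, 0.03252087, 0.02310307]), 'grip_force': 0.0, 'opening': 0.09172381362884066}
top 397.12892102356733 [[-0.00911625 -0.99994605 -0.0049787 ]
 [-0.98381292  0.00986004 -0.17892712]
 [ 0.17896655  0.00326696 -0.98384973]] [0.07059689 0.62947817 0.89528714]
scene 415.76563110204177 [[-0.89538853 -0.44502316 -0.01528961]
 [-0.25116257  0.53309759 -0.80791356]
 [ 0.3676911  -0.71955636 -0.58910262]] [0.57305564 0.20550583 0.73360559]
```

View pics/top0.png

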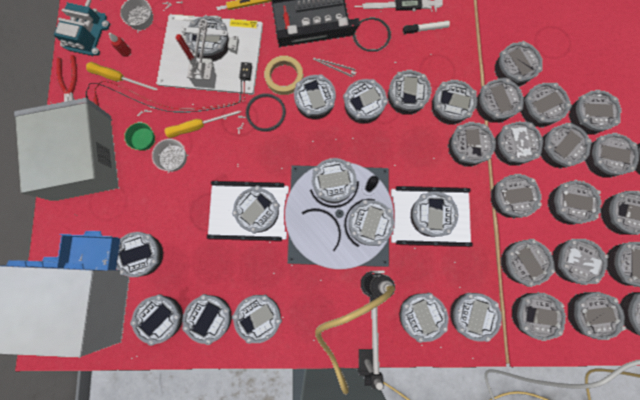

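View pics/scene0.png

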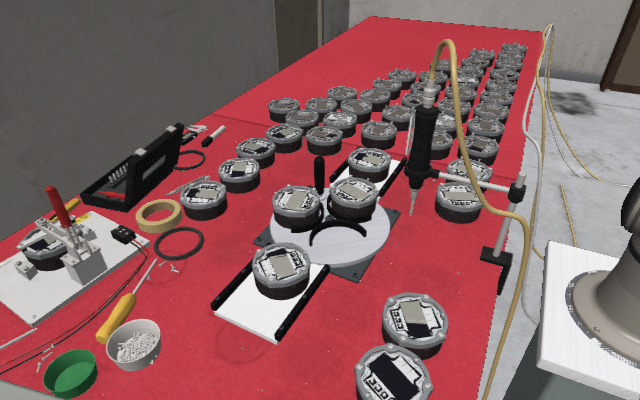

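```bash
cat > h.py <<'E'
import numpy as np,cv2
def P(c,u,v,z=None,zi=None):
    "pixel -> world, by range or on plane z"
    r=np.array([(u-c["cx"])/c["fx"],(v-c["cy"])/c["fy"],1.]);R=c["R"];t=c["t"]
    o=-R.T@t;d=R.T@r
    s=c["range_z"][int(round(v)),int(round(u))] if z is None else (z-o[2])/d[2]
    return o+s*d
E
python3 - <<'E'
from h import *
c=np.load("top0.npz");i=c["img"][:,:,::-1]
cv2.imwrite("pics/t1.png",cv2.resize(i[150:280,200:480],(784,364),interpolation=cv2.INTER_CUBIC))
s=np.load("scene0.npz");j=s["img"][:,:,::-1]
a=cv2.resize(j[230:310,230:330],(400,320),interpolation=cv2.INTER_CUBIC);b=cv2.resize(j[135:195,330:405],(400,320),interpolation=cv2.INTER_CUBIC)
cv2.imwrite("pics/s1.png",np.hstack([a,b]))
for p in [(257,210),(435,212),(340,213),(372,184),(380,285),(375,350),(335,180),(370,220),(60,140),(60,300),(138,250)]:print(p,P(c,*p).round(3))
# grid height map
E
```

```text
(257, 210) [0.597 0.206 0.068]
(435, 212) [ 0.588 -0.213  0.065]
(340, 213) [0.592 0.009 0.034]
(372, 184) [ 0.644 -0.059  0.129]
(380, 285) [ 0.433 -0.037  0.333]
(375, 350) [ 0.301 -0.047  0.17 ]
(335, 180) [0.668 0.021 0.065]
(370, 220) [ 0.571 -0.06   0.064]
(60, 140) [0.756 0.654 0.121]
(60, 300) [0.402 0.587 0.167]
(138, 250) [0.507 0.492 0.041]
```

View pics/t1.png

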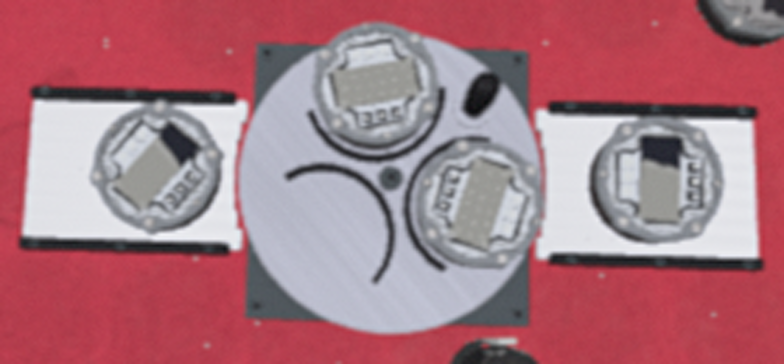

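View pics/s1.png

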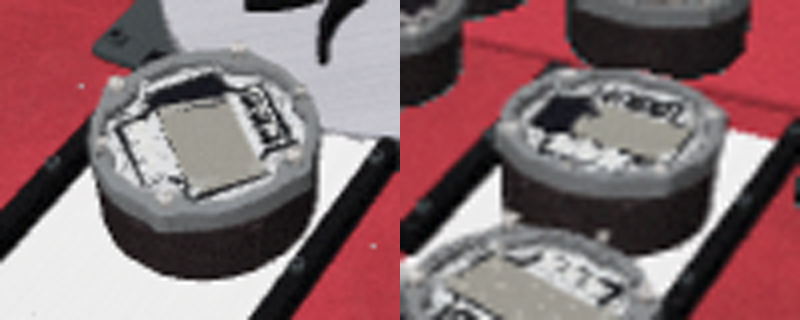

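The crops show the left (+y) stud (crop centre ~157,165) with bright raised screws and the right (-y) stud (~658,178) flush. The nest opens to the robot and +y, and the handle top is at about (487,85). I'll verify the screws by depth and compute the geometry.

```bash
python3 - <<'E'
from h import *
c=np.load("top0.npz")
f=lambda u,v:(200+(u+.5)/2.8-.5,150+(v+.5)/2.8-.5)
for n,z,ps in [("rail",.04,[(33,92),(235,98),(22,243),(230,248),(550,106),(756,112),(548,258),(762,264)]),("hub",.024,[(390,178)]),("dialedge",.022,[(240,180),(390,333),(265,95),(280,280),(480,305)]),("wall",.039,[(287,177),(325,166),(376,282),(392,230)]),("handle",.135,[(487,82)]),("studs",.07,[(157,165),(658,178)])]:
    for p in ps: print(n,p,P(c,*f(*p),z).round(4))
V,U=np.mgrid[0:400,0:640]
def cloud(c):
    r=np.stack([(U-c["cx"])/c["fx"],(V-c["cy"])/c["fy"],np.ones(U.shape)],-1)*c["range_z"][...,None]
    return (r-c["t"])@c["R"]
for n in("top","scene"):
    k=np.load(n+"0.npz");X=cloud(k).reshape(-1,3)
    for nm,(x,y) in dict(L=(.597,.206),R=(.588,-.213)).items():
        q=X[(np.hypot(X[:,0]-x,X[:,1]-y)<.056)&(X[:,2]>.05)];h=np.sort(q[:,2]);print(n,nm,len(q),h[-20:].round(3),np.median(h).round(3))
    q=X[(abs(X[:,0]-.645)<.06)&(abs(X[:,1]+.06)<.06)&(X[:,2]>.1)];print("handle",len(q),q.mean(0),q.max(0),q.min(0))
    q=X[(X[:,0]>.35)&(abs(X[:,1])<.4)&(X[:,2]>.12)];print(np.unique(np.c_[(q[:,:2]*25).round()/25,(q[:,2]*10).round()/10],axis=0,return_counts=1))
E
```

```text
rail (33, 92) [0.6704 0.3237 0.04  ]
rail (235, 98) [0.6632 0.1462 0.04  ]
rail (22, 243) [0.538  0.3281 0.04  ]
rail (230, 248) [0.532  0.1497 0.04  ]
rail (550, 106) [ 0.6532 -0.1295  0.04  ]
rail (756, 112) [ 0.646  -0.3088  0.04  ]
rail (548, 258) [ 0.5209 -0.1218  0.04  ]
rail (762, 264) [ 0.5141 -0.3037  0.04  ]
hub (390, 178) [0.5933 0.0108 0.024 ]
dialedge (240, 180) [0.5931 0.1429 0.022 ]
dialedge (390, 333) [0.4592 0.0132 0.022 ]
dialedge (265, 95) [0.6695 0.121  0.022 ]
dialedge (280, 280) [0.5053 0.1078 0.022 ]
dialedge (480, 305) [ 0.4823 -0.0649  0.022 ]
wall (287, 177) [0.593  0.1008 0.039 ]
wall (325, 166) [0.6023 0.0678 0.039 ]
wall (376, 282) [0.502  0.0252 0.039 ]
wall (392, 230) [0.5462 0.0107 0.039 ]
handle (487, 82) [ 0.6538 -0.0615  0.135 ]
studs (157, 165) [0.5999 0.2087 0.07  ]
studs (658, 178) [ 0.5847 -0.211   0.07  ]
top L 1596 [0.076 0.076 0.076 0.076 0.076 0.076 0.076 0.076 0.076 0.076 0.077 0.077
 0.077 0.077 0.077 0.078 0.078 0.079 0.079 0.079] 0.065
top R 1645 [0.072 0.072 0.072 0.072 0.073 0.073 0.073 0.073 0.073 0.073 0.073 0.073
 0.073 0.073 0.073 
[... 3272 characters left out ...]
,
       [ 1.04,  0.12,  0.2 ],
       [ 1.04,  0.16,  0.1 ],
       [ 2.16, -0.4 ,  0.1 ],
       [ 2.16, -0.4 ,  0.2 ],
       [ 2.16, -0.4 ,  0.3 ],
       [ 2.16, -0.36,  0.1 ],
       [ 2.16, -0.36,  0.2 ],
       [ 2.16, -0.36,  0.3 ],
       [ 2.16, -0.32,  0.1 ],
       [ 2.16, -0.32,  0.2 ],
       [ 2.16, -0.32,  0.3 ],
       [ 2.16, -0.28,  0.1 ],
       [ 2.16, -0.28,  0.2 ]]), array([ 94,  25, 208, 208,   2,  18, 422, 177,  11,  64, 211,  13, 116,
       780, 818, 190,   9,   4,  16,  42,   2,  11, 123, 432,  19,   1,
        84,   8, 127,  34, 131,  83, 142,  30,  46,  18,  83,  62,  32,
        36,  14,   1,   2,  34, 132,  78,  77, 276, 163,  82, 244,  23,
        64,  43]))
```

Depth confirms it: the +y stud has points at 77–80 mm (screws up), while the -y stud stays ≤72 mm. Axis is at about (0.592, 0.010), loader yaw ≈ -0.039, and the handle is at (0.653, -0.060), 93 mm from the axis (expected 95 mm). A dial turn of about -0.76 rad is needed.

```bash
cat >> h.py <<'E'
V,U=np.mgrid[0:400,0:640]
def cloud(c):
    r=np.stack([(U-c["cx"])/c["fx"],(V-c["cy"])/c["fy"],np.ones(U.shape)],-1)*c["range_z"][...,None]
    return ((r-c["t"])@c["R"])[c["range_z"]>0]
def shift(s,p,yaw=None):
    "tool shift from the state s to world point p; twist to yaw"
    from scipy.spatial.transform import Rotation as Ro
    R=Ro.from_euler("xyz",s["tool_rot"]).as_matrix()
    tw=0 if yaw is None else -(((yaw-s["tool_rot"][2])+np.pi)%(2*np.pi)-np.pi)
    return (R.T@(np.array(p)-s["tool_pos"])).round(3),round(tw,3)
E
python3 - <<'E'
from h import *
import cell
print([ (k,getattr(cell,k)) for k in dir(cell) if 'off' in k.lower()])
for n in("top","scene"):
    X=cloud(np.load(n+"0.npz"));q=X[(X[:,0]>.2)&(X[:,0]<.55)&(abs(X[:,1])<.3)&(X[:,2]>.11)&(X[:,2]<.8)]
    for h in np.arange(.1,.6,.05):
        w=q[(q[:,2]>=h)&(q[:,2]<h+.05)]
        if len(w):print(n,h.round(2),w.min(0).round(3),w.max(0).round(3))
s=cell.observe()
for p in [(.35,.45,.35),(.56,.25,.35),(.653,-.06,.35)]:print(p,shift(s,p,np.radians(110)))
E
```

```text
[('grasp_offset', 0.0188)]
top 0.1 [ 0.207 -0.047  0.11 ] [0.251 0.016 0.15 ]
top 0.15 [ 0.221 -0.062  0.15 ] [0.454 0.044 0.2  ]
top 0.2 [ 0.239 -0.053  0.2  ] [0.454 0.057 0.25 ]
top 0.25 [ 0.323 -0.068  0.251] [0.455 0.066 0.3  ]
top 0.3 [ 0.343 -0.06   0.3  ] [0.443 0.069 0.35 ]
top 0.35 [ 0.359 -0.051  0.351] [0.434 0.069 0.4  ]
top 0.4 [ 0.375 -0.042  0.4  ] [0.427 0.058 0.435]
scene 0.1 [ 0.208 -0.049  0.11 ] [0.443 0.021 0.15 ]
scene 0.15 [ 0.223 -0.064  0.15 ] [0.457 0.049 0.2  ]
scene 0.2 [ 0.241 -0.054  0.2  ] [0.459 0.061 0.25 ]
scene 0.25 [ 0.326 -0.06   0.25 ] [0.458 0.069 0.3  ]
scene 0.3 [ 0.346 -0.05   0.3  ] [0.443 0.072 0.35 ]
scene 0.35 [ 0.362 -0.049  0.35 ] [0.436 0.071 0.4  ]
scene 0.4 [ 0.377 -0.034  0.4  ] [0.428 0.06  0.433]
(0.35, 0.45, 0.35) (array([-0.219,  0.002, -0.124]), np.float64(0.955))
(0.56, 0.25, 0.35) (array([-0.474, -0.136, -0.124]), np.float64(0.955))
(0.653, -0.06, 0.35) (array([-0.646, -0.411, -0.123]), np.float64(0.955))
```

Call:
{"api": "step_arm", "payload": {"plan": [[0, -0.04, 0, -0.05, 0.15], [0, -0.08, 0, -0.1, 0.3], [0, -0.13, 0, -0.124, 0.45], [0, -0.18, -0.01, -0.124, 0.6], [0, -0.23, -0.02, -0.124, 0.75], [0, -0.28, -0.04, -0.124, 0.9], [0, -0.33, -0.065, -0.124, 0.955], [0, -0.38, -0.09, -0.124, 0.955], [0, -0.43, -0.11, -0.124, 0.955], [0, -0.474, -0.136, -0.124, 0.955], [0, -0.474, -0.136, -0.124, 0.955]]}}

```text
time: 1.48
tool_pos: [0.5618, 0.2473, 0.3491]
tool_rot: [-3.139, 0.001, 1.915]
contact_force: [-0.8, -0.3, -0.8]
opening: 0.0458
grip_force: 0.0
```

```bash
python3 - <<'E'
from cell import *
from h import *
s=observe();print(s["time"],s["qpos"].round(3),s["tool_pos"],s["tool_rot"])
out=[]
for n in("top","scene"):
    c=read_camera(n);out.append(c["img"][:,:,::-1]);np.savez(n+"1.npz",**c)
cv2.imwrite("pics/a1.png",cv2.resize(np.hstack(out),(800,250)))
for n in("top","scene"):
    X=cloud(np.load(n+"1.npz"));u=s["tool_pos"][:2]/np.hypot(*s["tool_pos"][:2]);
    r=X[:,:2]@u;l=X[:,:2]@[-u[1],u[0]]
    m=(abs(l)<.2)&(X[:,2]>.3)&(r>0.08)&(r<.75)&~((X[:,0]>.34)&(X[:,1]<.08))
    for a in np.arange(.1,.75,.05):
        w=m&(r>=a)&(r<a+.05)
        if w.sum()>5:print(n,a.round(2),"z",X[w,2].min().round(3),X[w,2].max().round(3),"lat",l[w].min().round(3),l[w].max().round(3))
E
```

```text
1.475 [ 2.900e-01  4.660e-01  1.004e+00 -1.000e-03  1.674e+00 -5.400e-02] [0.56180062 0.24727619 0.34908392] [-3.13934471e+00  5.77644016e-04  1.91487023e+00]
top 0.35 z 0.639 0.69 lat -0.024 -0.008
top 0.4 z 0.617 0.703 lat -0.039 0.08
top 0.45 z 0.611 0.699 lat -0.047 0.08
top 0.5 z 0.418 0.687 lat -0.056 0.074
top 0.55 z 0.418 0.713 lat -0.068 0.069
top 0.6 z 0.352 0.714 lat -0.071 0.061
top 0.65 z 0.415 0.7 lat -0.042 0.053
top 0.7 z 0.441 0.458 lat -0.043 -0.036
scene 0.5 z 0.414 0.458 lat -0.028 0.046
scene 0.55 z 0.348 0.523 lat -0.021 0.043
scene 0.6 z 0.348 0.524 lat -0.03 0.041
scene 0.65 z 0.358 0.516 lat -0.04 0.037
scene 0.7 z 0.416 0.457 lat -0.038 0.035
```

View pics/a1.png

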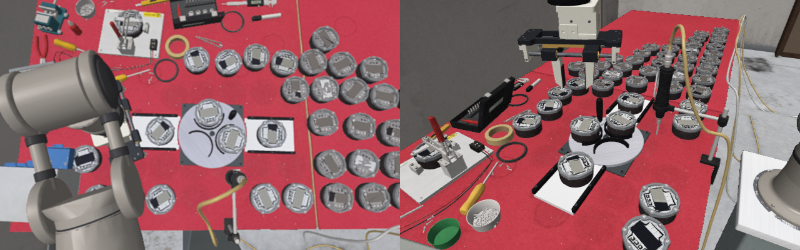

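The two views show the big arm coming over from the left with the gripper over the +y guide. The driver stand and its hose, peaking at z 0.435, stand near (0.40, 0.0), so forearm clearance matters. Next I move over the handle at this height and check the clearance there.

```bash
python3 - <<'E'
from cell import *
from h import *
s=observe()
for p in [(.65,.1,.35),(.653,-.06,.35)]:print(p,shift(s,p,np.radians(110)))
E
```

```text
(0.65, 0.1, 0.35) (array([-0.172,  0.034, -0.   ]), np.float64(-0.001))
(0.653, -0.06, 0.35) (array([-0.323, -0.018, -0.   ]), np.float64(-0.001))
```

Call:
{"api": "step_arm", "payload": {"plan": [[-1, -0.05, 0.01, 0, 0], [-1, -0.11, 0.022, 0, 0], [-1, -0.17, 0.03, 0, 0], [-1, -0.22, 0.02, 0, 0], [-1, -0.28, 0, 0, 0], [-1, -0.323, -0.018, 0, 0], [-1, -0.323, -0.018, 0, 0]]}}

```text
time: 2.45
tool_pos: [0.6528, -0.0613, 0.3506]
tool_rot: [-3.141, 0.0, 1.917]
contact_force: [0.4, 0.7, -0.4]
opening: 0.0919
grip_force: 0.0
```

```bash
python3 - <<'E'
from cell import *
from h import *
s=observe();print(s["time"],s["qpos"].round(3),s["tool_pos"],s["tool_rot"])
for n in("top","scene"):
    c=read_camera(n);cv2.imwrite(f"pics/{n}2.png",c["img"][:,:,::-1]);np.savez(n+"2.npz",**c)
    X=cloud(c);m=(X[:,0]<.7)&(X[:,0]>.1)&(abs(X[:,1])<.3)&(X[:,2]>.45)
    for a in np.arange(.1,.7,.05):
        w=m&(X[:,0]>=a)&(X[:,0]<a+.05)
        if w.sum()>5:print(n,a.round(2),"z",X[w,2].min().round(3),X[w,2].max().round(3),"y",X[w,1].min().round(3),X[w,1].max().round(3),w.sum())
E
```

```text
2.45 [-0.21   0.561  0.843 -0.     1.738 -0.556] [ 0.6527913  -0.0612917   0.35061939] [-3.14103418e+00  5.98083136e-05  1.91685243e+00]
top 0.35 z 0.634 0.698 y -0.058 0.168 7201
top 0.4 z 0.641 0.697 y -0.067 0.044 8904
top 0.45 z 0.619 0.692 y -0.089 0.035 9341
top 0.5 z 0.607 0.689 y -0.103 0.032 5050
top 0.55 z 0.45 0.692 y -0.126 0.022 4606
top 0.6 z 0.45 0.716 y -0.126 0.012 16264
top 0.65 z 0.451 0.715 y -0.124 0.01 3605
scene 0.15 z 0.45 0.479 y 0.196 0.203 241
scene 0.2 z 0.45 0.53 y 0.156 0.2 4527
scene 0.25 z 0.482 0.527 y 0.149 0.187 695
scene 0.55 z 0.45 0.463 y -0.093 -0.048 244
scene 0.6 z 0.45 0.463 y -0.08 -0.032 264
scene 0.65 z 0.45 0.463 y -0.068 -0.014 210
```

View pics/scene2.png

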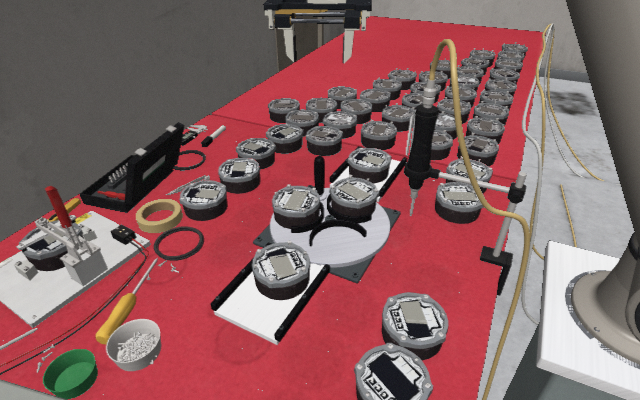

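View pics/top2.png

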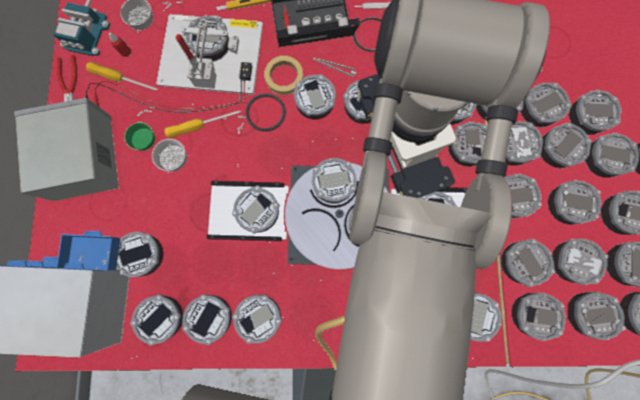

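The gripper hangs above the handle. The top view shows the thick forked forearm (tube about columns 345–475) passing right over the driver stand. I'll fit the arm's geometry to check clearance when the tool goes down.

```bash
cat > k.py <<'E'
from h import *
from scipy.optimize import least_squares
Q=np.array([[1.15797,.34270,1.52505],[.290,.466,1.004],[-.21,.561,.843]]);T=np.array([[.13823,.50604,.22605],[.5618,.24728,.34908],[.65279,-.06129,.35062]])
d=.0766
rp=np.sqrt((T[:,:2]**2).sum(1)-d*d)
def m(p,q2,q3,a=0):
    L1,L2,k=p;return L1*np.sin(q2)+L2*np.sin(q2+q3),L1*np.cos(q2)+L2*np.cos(q2+q3)+k
f=lambda p:np.r_[m(p,Q[:,1],Q[:,2])[0]-rp,m(p,Q[:,1],Q[:,2])[1]-T[:,2]]
E
python3 - <<'E'
from k import *
r=least_squares(f,[.5,.4,-.1]);print(r.x,f(r.x).round(4))
def g(p):
    L1,L2,k,a,e=p;s=Q[:,1];t=s+Q[:,2]
    return np.r_[a+L1*np.sin(s)+L2*np.sin(t)+e*np.cos(t)-rp,k+L1*np.cos(s)+L2*np.cos(t)-e*np.sin(t)-T[:,2]]
for fix in ("a","e","ae"):
    h=lambda p:np.r_[g(p),0 if "a" in fix else p[3]*10,0 if "e" in fix else p[4]*10]
    q=least_squares(h,[.5,.4,-.1,0,0]);print(fix,q.x.round(4),g(q.x).round(4))
# forearm surface: pose 3
X=cloud(np.load("top2.npz"));c,s=np.cos(-.21),np.sin(-.21)
R=X[:,0]*c+X[:,1]*s;L=-X[:,0]*s+X[:,1]*c
for a in np.arange(.1,.7,.03):
    w=(R>a)&(R<a+.03)&(abs(L-d)<.15)&(X[:,2]>.46)
    if w.sum()>20:print(a.round(2),"L",L[w].min().round(3),L[w].max().round(3),"zmax",np.percentile(X[w,2],98).round(3),X[w,2].min().round(3))
E
```

```text
[ 0.54054366  0.36416818 -0.17150202] [ 0.0109 -0.0038 -0.0045  0.005  -0.001  -0.004 ]
a [ 0.6137  0.396  -0.2366 -0.0641  0.    ] [ 0.0018 -0.0034  0.0017 -0.0005  0.0024 -0.0019]
e [ 0.5057  0.3794 -0.0942 -0.      0.0469] [-0.      0.0003 -0.0003  0.0001 -0.0001  0.    ]
ae [ 0.5137  0.3808 -0.1045 -0.005   0.0438] [-0.      0.0001 -0.0001 -0.      0.0001 -0.0001]
0.31 L 0.125 0.227 zmax 0.666 0.634
0.34 L 0.027 0.127 zmax 0.696 0.638
0.37 L 0.026 0.127 zmax 0.696 0.644
0.4 L 0.026 0.128 zmax 0.694 0.641
0.43 L 0.026 0.127 zmax 0.692 0.638
0.46 L 0.016 0.135 zmax 0.689 0.613
0.49 L 0.016 0.135 zmax 0.688 0.607
0.52 L 0.013 0.139 zmax 0.683 0.609
0.55 L 0.013 0.139 zmax 0.666 0.46
0.58 L 0.001 0.139 zmax 0.689 0.46
0.61 L 0.008 0.145 zmax 0.711 0.46
0.64 L 0.008 0.145 zmax 0.714 0.514
0.67 L 0.017 0.142 zmax 0.709 0.683
```

```bash
cat >> k.py <<'E'
L1,L2,kk,_,e=.5057,.3794,-.0942,0,.0469
O=np.vstack([cloud(np.load(n+"0.npz")) for n in("top","scene")])
O=O[(O[:,0]>.15)&(O[:,0]<.5)&(abs(O[:,1])<.12)&(O[:,2]>.1)&(O[:,2]<.5)]
def ik(p):
    x,y,z=p;r=np.sqrt(x*x+y*y-d*d);q1=np.arctan2(y,x)-np.arcsin(d/np.hypot(x,y))
    F=lambda q:[L1*np.sin(q[0])+L2*np.sin(q[0]+q[1])+e*np.cos(q[0]+q[1])-r,L1*np.cos(q[0])+L2*np.cos(q[0]+q[1])-e*np.sin(q[0]+q[1])+kk-z]
    q=least_squares(F,[.5,1.2]).x;return q1,q[0],q[1],r
def clear(p):
    "gap (m) between forearm tube and the driver stand, and where"
    q1,q2,q3,r=ik(p);a=q2+q3-1.404
    R=O[:,0]*np.cos(q1)+O[:,1]*np.sin(q1);L=-O[:,0]*np.sin(q1)+O[:,1]*np.cos(q1)-d
    dr,dz=R-r,O[:,2]-(p[2]+.30)
    s=dr*np.cos(a)-dz*np.sin(a);n=dr*np.sin(a)+dz*np.cos(a)+.008
    g=np.where(s<.05,np.hypot(L,n)-np.where(s>-.2,.063,.055),9)
    i=g.argmin();return g[i].round(3),O[i].round(3),round(a,2),np.round([q1,q2,q3],2)
E
python3 - <<'E'
from k import *
for p in [(.6528,-.0613,.3506),(.653,-.06,.105),(.588,-.085,.105),(.588,-.085,.118),(.665,-.085,.105),(.665,-.085,.118),(.588,-.16,.11),(.64,-.14,.11),(.665,-.12,.11),(.70,-.085,.11),(.598,.16,.045),(.598,.207,.045),(.60,.33,.05)]:print(p,*clear(p))
E
```

```text
(0.6528, -0.0613, 0.3506) 0.153 [0.401 0.01  0.435] -0.0 [-0.21  0.56  0.84]
(0.653, -0.06, 0.105) 0.047 [ 0.425 -0.027  0.413] 0.57 [-0.21  0.69  1.29]
(0.588, -0.085, 0.105) 0.028 [ 0.42  -0.027  0.42 ] 0.67 [-0.27  0.58  1.49]
(0.588, -0.085, 0.118) 0.034 [ 0.42  -0.027  0.42 ] 0.64 [-0.27  0.57  1.47]
(0.665, -0.085, 0.105) 0.054 [ 0.412 -0.011  0.429] 0.54 [-0.24  0.71  1.24]
(0.665, -0.085, 0.118) 0.058 [ 0.412 -0.011  0.429] 0.52 [-0.24  0.7   1.22]
(0.588, -0.16, 0.11) 0.058 [ 0.419 -0.033  0.416] 0.63 [-0.39  0.6   1.43]
(0.64, -0.14, 0.11) 0.061 [ 0.427 -0.032  0.408] 0.56 [-0.33  0.68  1.28]
(0.665, -0.12, 0.11) 0.061 [ 0.415 -0.02   0.425] 0.52 [-0.29  0.72  1.21]
(0.7, -0.085, 0.11) 0.055 [ 0.412 -0.011  0.429] 0.47 [-0.23  0.77  1.1 ]
(0.598, 0.16, 0.045) 0.068 [0.384 0.059 0.395] 0.75 [0.14 0.7  1.46]
(0.598, 0.207, 0.045) 0.093 [0.385 0.054 0.41 ] 0.73 [0.21 0.72 1.42]
(0.6, 0.33, 0.05) 0.155 [0.383 0.06  0.401] 0.63 [0.39 0.79 1.23]
```

Clearance is 28 mm or more everywhere. I descend over the handle and grip it.

Call:
{"api": "step_arm", "payload": {"plan": [[-1, 0, 0, 0.06, 0], [-1, 0, 0, 0.12, 0], [-1, 0, 0, 0.18, 0], [-1, 0, 0, 0.22, 0], [-1, 0, 0, 0.243, 0], [-1, 0, 0, 0.243, 0]]}}

```text
time: 3.3
tool_pos: [0.6522, -0.0566, 0.106]
tool_rot: [-3.138, -0.003, 1.923]
contact_force: [-0.3, 0.3, 0.3]
opening: 0.0916
grip_force: 0.0
```

Call:
{"api": "step_arm", "payload": {"plan": [[1, 0, 0, 0, 0], [1, 0, 0, 0, 0], [1, 0, 0, 0, 0], [1, 0, 0, 0, 0], [1, 0, 0, 0, 0], [1, 0, 0, 0, 0]], "grip_force": 15}}

```text
time: 4.05
tool_pos: [0.6533, -0.0595, 0.1077]
tool_rot: [-3.142, -0.0, 1.92]
contact_force: [-0.4, 0.7, 0.1]
opening: 0.0366
grip_force: 0.0
```

```bash
python3 - <<'E'
from cell import *
from h import *
s=observe();print(s["time"],s["tool_pos"],s["tool_rot"])
ax=np.array([.592,.010]);v=s["tool_pos"][:2]-ax;print(np.hypot(*v),np.degrees(np.arctan2(v[1],v[0])))
a0=np.arctan2(v[1],v[0])
for k in np.radians([0,-10,-20,-30,-38,-42,-44,-46]):
    print(np.degrees(k),shift(s,[*(ax+.094*np.array([np.cos(a0+k),np.sin(a0+k)])),s["tool_pos"][2]])[0])
E
```

```text
4.05 [ 0.65326214 -0.05945255  0.10769051] [-3.14155546e+00 -1.04621971e-04  1.91971117e+00]
0.09261051187667803 -48.5853909831843
0.0 [-0.001  0.001 -0.   ]
-10.0 [-0.006 -0.015 -0.   ]
-20.0 [-0.008 -0.031  0.   ]
-29.999999999999996 [-0.007 -0.048  0.   ]
-38.0 [-0.004 -0.061  0.   ]
-42.0 [-0.002 -0.067  0.   ]
-44.0 [-0.001 -0.07   0.   ]
-46.0 [ 0.001 -0.073  0.   ]
```

Call:
{"api": "step_arm", "payload": {"plan": [[1, 0, 0, 0, 0], [1, 0, 0, 0, 0], [1, 0, 0, 0, 0], [1, 0, 0, 0, 0]]}}

```text
time: 4.55
tool_pos: [0.6541, -0.0594, 0.1078]
tool_rot: [3.14, 0.001, 1.92]
contact_force: [6.2, 0.3, -3.0]
opening: 0.0231
grip_force: 15.0
```

Call:
{"api": "step_arm", "payload": {"plan": [[1, -0.003, -0.008, 0, 0], [1, -0.006, -0.015, 0, 0], [1, -0.007, -0.023, 0, 0], [1, -0.008, -0.031, 0, 0], [1, -0.008, -0.04, 0, 0], [1, -0.007, -0.048, 0, 0], [1, -0.006, -0.055, 0, 0], [1, -0.004, -0.061, 0, 0], [1, -0.003, -0.064, 0, 0], [1, -0.002, -0.067, 0, 0], [1, -0.002, -0.067, 0, 0], [1, -0.002, -0.067, 0, 0]]}}

```text
time: 6.05
tool_pos: [0.5923, -0.0849, 0.1081]
tool_rot: [3.139, 0.002, 1.919]
contact_force: [6.0, -1.9, -2.7]
opening: 0.023
grip_force: 15.0
```

```bash
python3 - <<'E'
from cell import *
from h import *
s=observe();print(s["time"],s["tool_pos"],s["tool_rot"],s["contact_force"])
ax=np.array([.592,.010]);v=s["tool_pos"][:2]-ax;print(np.hypot(*v),np.degrees(np.arctan2(v[1],v[0])))
c=read_camera("scene");np.savez("scene3.npz",**c)
i=c["img"][180:290,240:410,::-1];cv2.imwrite("pics/s3.png",cv2.resize(i,None,fx=4,fy=4,interpolation=cv2.INTER_CUBIC))
E
```

```text
6.05 [ 0.59225071 -0.08491998  0.10811265] [3.13911194e+00 2.09741921e-03 1.91921878e+00] [ 6.01904918 -1.93236378 -2.68783368]
0.09492031437404601 -89.84866745315887
```

View pics/s3.png

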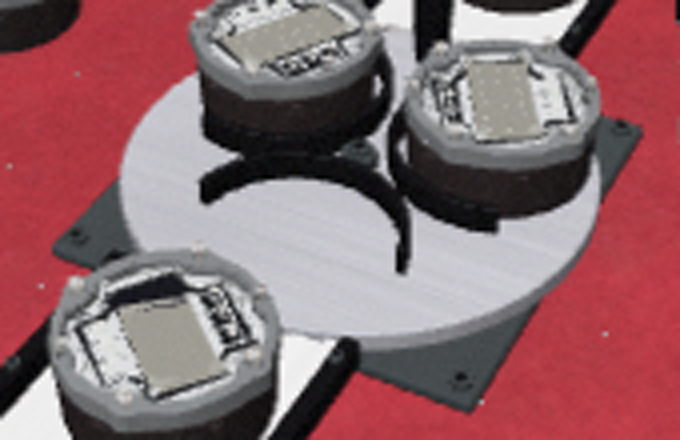

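The nest now almost faces the +y guide: its opening points at the stud, about 2° short. I'll push on toward the stop in small increments.

Call:
{"api": "step_arm", "payload": {"plan": [[1, 0.001, -0.002, 0, 0], [1, 0.002, -0.004, 0, 0], [1, 0.002, -0.005, 0, 0], [1, 0.002, -0.005, 0, 0]]}}

```text
time: 6.6
tool_pos: [0.5921, -0.0849, 0.1083]
tool_rot: [3.128, 0.007, 1.919]
contact_force: [25.0, -1.5, -14.7]
opening: 0.023
grip_force: 14.9
```

Force rises to 25 N with no motion, so this is the end stop. I relax, open, lift, and check from above.

Call:
{"api": "step_arm", "payload": {"plan": [[1, -0.002, 0.005, 0, 0], [0, -0.002, 0.005, 0, 0], [-0.2, -0.002, 0.005, 0, 0], [-0.2, -0.002, 0.005, 0, 0], [-0.2, -0.002, 0.005, 0, 0], [-0.2, -0.002, 0.005, -0.04, 0], [-0.2, -0.002, 0.005, -0.1, 0], [-0.2, -0.002, 0.005, -0.16, 0]]}}

```text
time: 7.6
tool_pos: [0.5906, -0.0841, 0.2693]
tool_rot: [-3.141, -0.001, 1.92]
contact_force: [1.0, -0.5, -1.1]
opening: 0.055
grip_force: 0.0
```

```bash
python3 - <<'E'
from cell import *
from h import *
s=observe();print(s["time"],s["tool_pos"],s["tool_rot"],s["contact_force"])
for p in [(.66,.05,.27),(.62,.2,.25),(.6,.35,.2)]:print(p,shift(s,p,np.radians(178)))
E
```

```text
7.6 [ 0.59056529 -0.08408365  0.26927757] [-3.14094969e+00 -5.98967837e-04  1.91975387e+00] [ 1.04411798 -0.4923174  -1.12175844]
(0.66, 0.05, 0.27) (array([ 0.102,  0.111, -0.001]), np.float64(-1.187))
(0.62, 0.2, 0.25) (array([0.257, 0.125, 0.019]), np.float64(-1.187))
(0.6, 0.35, 0.2) (array([0.405, 0.157, 0.069]), np.float64(-1.187))
```

```bash
python3 - <<'E'
from cell import *
from h import *
s=observe()
for p in [(.64,.05,.27),(.62,.2,.25),(.603,.31,.15),(.603,.31,.038)]:print(p,shift(s,p,np.radians(88)))
E
```

```text
(0.64, 0.05, 0.27) (array([ 0.109,  0.092, -0.001]), np.float64(0.384))
(0.62, 0.2, 0.25) (array([0.257, 0.125, 0.019]), np.float64(0.384))
(0.603, 0.31, 0.15) (array([0.366, 0.147, 0.119]), np.float64(0.384))
(0.603, 0.31, 0.038) (array([0.366, 0.147, 0.231]), np.float64(0.384))
```

Call:
{"api": "step_arm", "payload": {"plan": [[-0.2, 0.045, 0.04, 0, 0.1], [-0.2, 0.085, 0.07, 0, 0.2], [-0.2, 0.13, 0.095, 0, 0.3], [-0.2, 0.18, 0.108, 0.005, 0.384], [-0.1, 0.23, 0.119, 0.01, 0.384], [0.1, 0.28, 0.13, 0.02, 0.384], [0.1, 0.33, 0.14, 0.05, 0.384], [0.1, 0.366, 0.147, 0.09, 0.384], [0.1, 0.366, 0.147, 0.119, 0.384], [0.1, 0.366, 0.147, 0.119, 0.384]]}}

```text
time: 8.85
tool_pos: [0.6022, 0.3099, 0.1459]
tool_rot: [-3.136, 0.002, 1.537]
contact_force: [-0.0, -0.4, 0.8]
opening: 0.0416
grip_force: 0.0
```

```bash
python3 - <<'E'
from cell import *
from h import *
s=observe();print(s["time"],s["tool_pos"],s["tool_rot"],s["contact_force"],s["opening"])
print(shift(s,(.603,.31,.038),np.radians(88)),shift(s,(.5975,.15,.038)))
c=read_camera("top");np.savez("top3.npz",**c)
cv2.imwrite("pics/t3.png",cv2.resize(c["img"][150:280,200:480,::-1],(784,364),interpolation=cv2.INTER_CUBIC))
E
```

```text
8.85 [0.60222551 0.30991117 0.14593293] [-3.13606619e+00  2.37618240e-03  1.53674500e+00] [-0.04577323 -0.4156108   0.82071886] 0.041599385740254124
(array([0.   , 0.001, 0.108]), np.float64(0.001)) (array([-0.16 ,  0.001,  0.108]), 0)
```

View pics/t3.png

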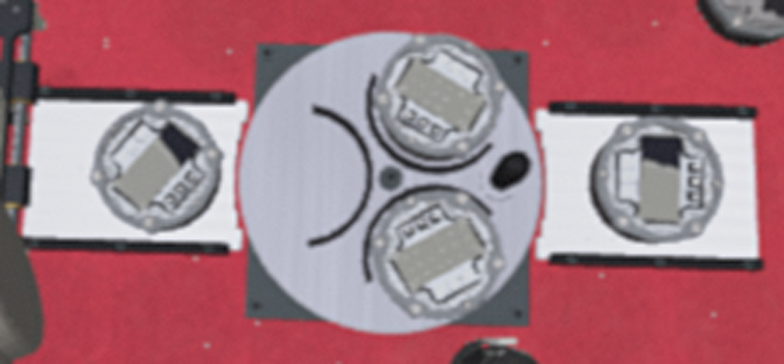

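The nest wall ends (crop 315,107 and 311,243) sit symmetric with the guide's rails, and the handle is at -y. Next I lower behind the stud and push.

Call:
{"api": "step_arm", "payload": {"plan": [[0.1, 0, 0.001, 0.05, 0], [0.1, 0, 0.001, 0.09, 0], [0.1, 0, 0.001, 0.108, 0], [0.1, 0, 0.001, 0.108, 0], [0.1, -0.01, 0.001, 0.108, 0], [0.1, -0.02, 0.001, 0.108, 0], [0.1, -0.03, 0.001, 0.108, 0], [0.1, -0.04, 0.001, 0.108, 0], [0.1, -0.05, 0.001, 0.108, 0], [0.1, -0.06, 0.001, 0.108, 0]]}}

```text
time: 10.15
tool_pos: [0.6032, 0.25, 0.0411]
tool_rot: [3.141, -0.001, 1.536]
contact_force: [-0.2, 4.8, 1.4]
opening: 0.0411
grip_force: 2.0
```

Call:
{"api": "step_arm", "payload": {"plan": [[0.1, -0.01, 0, 0, 0], [0.1, -0.02, 0, 0, 0], [0.1, -0.03, 0, 0, 0], [0.1, -0.04, 0, 0, 0], [0.1, -0.05, 0, 0, 0], [0.1, -0.06, 0, 0, 0], [0.1, -0.068, 0, 0, 0], [0.1, -0.075, 0, 0, 0], [0.1, -0.081, 0, 0, 0], [0.1, -0.087, 0, 0, 0], [0.1, -0.092, 0, 0, 0]]}}

```text
time: 11.52
tool_pos: [0.5996, 0.1577, 0.0406]
tool_rot: [-3.141, 0.0, 1.536]
contact_force: [0.2, 2.1, -2.1]
opening: 0.0414
grip_force: 1.2
```

Call:
{"api": "step_arm", "payload": {"plan": [[0.1, -0.003, 0, 0, 0], [0.1, -0.006, 0, 0, 0], [0.1, -0.009, 0, 0, 0], [0.1, -0.01, 0, 0, 0]]}}

```text
time: 12.02
tool_pos: [0.5993, 0.148, 0.0407]
tool_rot: [-3.142, -0.0, 1.536]
contact_force: [-0.0, 2.7, -1.9]
opening: 0.0405
grip_force: 1.3
```

Call:
{"api": "step_arm", "payload": {"plan": [[0.1, -0.002, 0, 0, 0], [0.1, -0.004, 0, 0, 0], [0.1, -0.006, 0, 0, 0], [0.1, -0.006, 0, 0, 0]]}}

```text
time: 12.52
tool_pos: [0.5991, 0.1439, 0.0411]
tool_rot: [3.141, -0.003, 1.536]
contact_force: [-1.1, 9.7, -0.1]
opening: 0.0412
grip_force: 4.5
```

Call:
{"api": "step_arm", "payload": {"plan": [[0.1, -0.002, 0, 0, 0], [0.1, -0.003, 0, 0, 0], [0.1, -0.003, 0, 0, 0]]}}

```text
time: 12.9
tool_pos: [0.599, 0.1435, 0.0416]
tool_rot: [3.14, -0.006, 1.536]
contact_force: [-2.1, 19.1, 2.4]
opening: 0.0413
grip_force: 8.7
```

The stud is home: 19 N with no further motion. I back off, lift, and look.

Call:
{"api": "step_arm", "payload": {"plan": [[0.1, 0.01, 0, 0, 0], [0.1, 0.04, 0, 0, 0], [0.1, 0.09, 0, 0, 0], [0.1, 0.14, 0, 0, 0], [0.1, 0.16, 0, -0.05, 0], [0.1, 0.17, 0, -0.11, 0], [0.1, 0.17, 0, -0.15, 0], [0.1, 0.17, 0, -0.15, 0]]}}

```text
time: 13.9
tool_pos: [0.6069, 0.3093, 0.1954]
tool_rot: [3.134, -0.002, 1.536]
contact_force: [0.0, -0.8, -0.6]
opening: 0.0413
grip_force: 0.0
```

```bash
python3 - <<'E'
from cell import *
from h import *
s=observe();print(s["time"],s["tool_pos"],s["contact_force"])
c=read_camera("top");np.savez("top4.npz",**c)
cv2.imwrite("pics/t4.png",cv2.resize(c["img"][150:280,200:480,::-1],(784,364),interpolation=cv2.INTER_CUBIC))
E
```

```text
13.9 [0.60689452 0.30929791 0.19538647] [ 0.00179468 -0.76535929 -0.55881429]
```

View pics/t4.png

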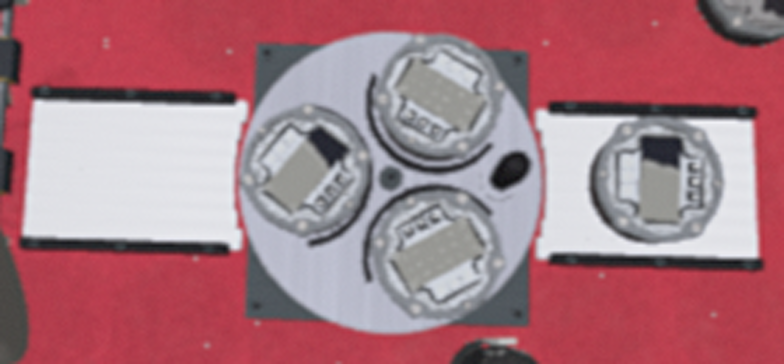

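```bash
python3 - <<'E'
from h import *
c=np.load("top4.npz")
f=lambda u,v:(200+(u+.5)/2.8-.5,150+(v+.5)/2.8-.5)
for p in [(307,170),(438,97),(436,254)]:
    q=P(c,*f(*p),.07);print(q.round(4),np.hypot(q[0]-.593,q[1]-.0105).round(4))
E
```

```text
[0.5944 0.0827 0.07  ] 0.0722
[ 0.6559 -0.0288  0.07  ] 0.0742
[ 0.5232 -0.0236  0.07  ] 0.0777
```

The stud sits in the nest as deep as its neighbours (72–78 mm from the axis), and the finished stud hasn't moved.

```bash
python3 -c "
from cell import *
print(hand_in())"
```

```text
the job is handed in; nothing more can be done
None
```

The job is handed in: I swung the dial to its end stop facing the +y guide and slid the stud with the standing screws fully home in the nest; the finished stud was left where it stood.

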